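Close up the dumpling shop's counter display case

TASK

The tray of packed takeaway tubs is sticking out of the display case and both of its little doors stand open. With your fingertips, push the tray all the way in to its stop, then push both doors fully shut, either one first, without slamming them. Only push: do not lift or tip the tray or the tubs, and leave everything else on the counter where it is.

Things in the scene. Friction and masses are not known exactly. Their poses are not given: they have to be found in the camera images.
- case: low chilled display case, fixed: red louvred base, steel-framed clear top; 310 deep (x), 390 wide (y), 156 high. Origin: on the counter under the middle of the doorway, which faces the robot and is the plane x = 0; x points into the case, y to its left. Tray deck 80 above the counter; roof from 12 behind the doorway plane, underside 148 above the counter. Low guides for the tray (4 play each side), stop at the far end
- tray: aluminium tray 265 (x) by 325 (y), rim 35 high, loose on the case floor, sticking out towards the robot; about 0.9 kg with its tubs. Origin: under the outer face of its near rim, mid-width; x along it, away from the robot. At the stop its origin (near rim) is flush with the doorway plane. While out it overhangs, so pressing down on the near rim can tip it
- left_door (a joint): angle of the left door (+y side), rad: 0 = shut across the doorway, 1.57 = straight out towards the robot, more = swung further outwards (stop at 2.2). Steel-framed clear panel 193 wide, 72 tall, 10 thick, upper edge 154 above the counter. Light friction hinge: stays where left, no spring or catch; under 1 N at the free edge moves it
- left_door_edge (a point): upper corner of the left door's free edge, mid-thickness. A black knob (18 across, 18 proud) sits on the outer face 14 from the free edge, 42 below this corner
- left_door_hinge (a point): top of the left door's upright hinge line (mid-thickness), 11 in front of the doorway plane (its shut panel clears a flush tray by 6) and 195 from the middle of the doorway; 193 from the free edge
- right_door (a joint): angle of the right door (-y side), rad: 0 = shut across the doorway, 1.57 = straight out towards the robot, more = swung further outwards (stop at 2.2). Steel-framed clear panel 193 wide, 72 tall, 10 thick, upper edge 154 above the counter. Light friction hinge: stays where left, no spring or catch; under 1 N at the free edge moves it
- right_door_edge (a point): upper corner of the right door's free edge, mid-thickness. A black knob (18 across, 18 proud) sits on the outer face 14 from the free edge, 42 below this corner
- right_door_hinge (a point): top of the right door's upright hinge line (mid-thickness), 11 in front of the doorway plane (its shut panel clears a flush tray by 6) and 195 from the middle of the doorway; 193 from the free edge
- tub1: round white takeaway tub with red lid, 94 across, 50 high, 0.1 kg, standing loose on the tray (near row); origin: centre of its underside
- tub2: round white takeaway tub with green lid, 94 across, 50 high, 0.1 kg, standing loose on the tray (near row); origin: centre of its underside
- tub3: round white takeaway tub with red lid, 94 across, 50 high, 0.1 kg, standing loose on the tray (near row); origin: centre of its underside
- tub4: round white takeaway tub with green lid, 94 across, 50 high, 0.1 kg, standing loose on the tray (far row); origin: centre of its underside
- tub5: round white takeaway tub with red lid, 94 across, 50 high, 0.1 kg, standing loose on the tray (far row); origin: centre of its underside
- tub6: round white takeaway tub with green lid, 94 across, 50 high, 0.1 kg, standing loose on the tray (far row); origin: centre of its underside
- soy_bottle: amber sauce bottle, red cap, 62 across, 200 high; origin under its centre
- chilli_jar: red jar with yellow cap, 68 across, 90 high; origin under its centre
- box_stack: stack of white takeaway boxes 140 by 140, 110 high; origin under its centre
- tongs: steel tongs lying flat, 240 long (x), 75 wide, 12 high; origin under the middle
- steel_bowl: steel bowl 140 across, 55 high; origin under its centre
- steamer_basket: lidded bamboo steamer basket 192 across, 85 high; origin under its centre
- tea_cup: blue cup 72 across, 85 high; origin under its centre
There are look-alikes about, which are no part of the job. Leave any purple look-alike of the tub3 alone.

How it is judged:
By the outcome, as a careful person would: the job done as asked, in the order asked, and still so for the second after the job is handed in, with the robot touching nothing.
It also fails if it takes over 62 s, if anything falls off the work surface, if the arm or the gripper's body presses on something with over 40 N, if the wrist force passes 120 N, or if a joint passes its speed limit or range.

ROBOT

A 7-joint arm with a two-finger parallel gripper is mounted at the origin on the work surface. World frame = base frame: x ahead of the robot, y to its left, z up, the work surface at z = 0. Lengths are in mm, angles in rad, forces in N, time in s.
With the tool pointing down it reaches from about 350 to 900 mm from the base axis. Payload 7.2 kg.
Tool frame: the origin (TCP) lies at the very end of the fingers, on their centre line; the grasp point (between the pads) lies 19 mm behind it; z points along the fingers, y is the line along which they close (so a half turn about z gives the same grasp; the last joint's range is limited). The gripper opens to 85 mm and grips with 20 to 120 N. Pads are 22 mm wide; open, the fingers measure 114 mm over their backs; the gripper's body (76 mm by 85 mm) begins 54 mm behind the grasp point. The pads swing forward as they close: fully open they stand 13 mm farther back than shut.
Start: joints at [-1.218, 0.411, -0.013, 1.596, 0.006, 1.134, -0.082], TCP at [255.316, 570.476, 204.497] pointing down, gripper open.
Joint ranges: [-2.95, 2.95], [-0.29, 1.99], [-1.47, 1.44], [0.14, 2.54], [-1.03, 4.17], [0.13, 1.85], [-2.86, 2.86]. Speed limits (rad/s): [2.39, 2.39, 3.01, 3.01, 3.14, 3.14, 3.14].

INTERFACE

Orientations are given as a rotation vector (axis times angle).
In Python, from rig import robot, capture, job, boxes_of gives the robot as it stands.
- The arm moves only by the tool carry_out, never from a script. Its argument "moves" is a list of rows, each an object with "rotation": the turn, a rotation vector about the tool's x, y, z in degrees, a list of three; "translation": the shift along the tool's x, y, z in cm, a list of three; "claw": the finger opening in cm, from 0 to 8.54. In form: [{"rotation": [ax, ay, az], "translation": [x, y, z], "claw": claw}, ...]. A call has exactly 10 rows; each row shifts and turns the commanded pose from where the row before left it, along the tool's axes as they then stand; what a row does not reach is not made up. A row lasts 1/12 s, in which the tool goes at most 41.7 mm and 7.16 degrees, less where a joint would pass 70% of its speed; a pose out of reach is approached as far as the arm can. A call with a gripper value outside its range is refused whole. The fingers move at their own pace and stop on an object; "grip_force" is the grip in N (left out, the last holds). Time passes only in rows, so rows that do not move let the fingers close, or fill a call up. It gives the time, the measured TCP pose, the force, the opening and the grip force at its end, in the units of the state.
- robot.get_state(): the state, without advancing time (a new reading comes with each control period).
- capture(name): name is "scene" or "top" or "wrist"; returns a dict with "frame" (480x640x3 uint8, blue, green, red), "z_map" (480x640 float32, mm along the optical axis (not along the pixel's ray), 0 where there is no reading), "K" (3x3 intrinsics, pixels), "world_to_cam" (4x4, takes a point from world to camera coordinates). Camera axes: x right, y up, looking along -z (the intrinsics and any distortion apply to the point x, -y, -z); pixel columns grow to the right and rows downward; lengths in mm; the calibration is good to about 2 mm. A picture is of the moment at which its call begins.
- job.close_job(): hands the job in; it is judged then, once.
Trained networks look in a picture, given as the dict that the camera call returned (one of the last four; its "shot" number tells which), for a name from the list of things; names that differ only in an ending like _2 or _b are one class to them, and where a whole thing is asked for, a point or a joint stands for the part that bears it (a point fixed in the world has none). Each returns a list of dicts, best first, with "score" (0 to 1); they miss things now and then, are a little off and sometimes report something else, mostly with a low value. They report only what shows in the picture. A call takes as long as a camera call. They do not tell look-alikes from the thing itself.
- boxes_of(picture, name): "box" ([centre column, centre row, width, height] in pixels, round what is visible of it).
The state is a dict: "clock": time; "joint_pos": joint angles; "joint_velocities": joint speeds; "effort": joint torques, N m; "eef_pos": TCP position; "ee_rot": TCP orientation; "ft_force": force on the tool from outside, world axes, zero at the start; "ft_torque": the same for the moment, N m; "width": opening from 0.0 (shut) to 1.0 (fully open); "grip_force": force on a finger pad.
Only numpy, scipy, OpenCV 4.12 (cv2) and the standard library are available. Lean on these libraries where they do the work, as an engineer would, in place of code of your own. Each camera call takes 0.05 s, during which the arm holds its last target. There are 200 camera calls.

## Working session

There is one attempt and no reset: what is moved stays moved. The work goes in short steps, Python scripts to look and compute and a tool call to move; the robot and the scene stay as the last step left them, time stands still between calls to the robot, and variables do not carry over. Pictures are saved under pics/ and viewed, at most 10 in all, crops included, and the job is handed in when it is done.

Besides the shell and the picture viewer there is one more tool, called after "Emit:" in YAML: its name, and indented under it one key for each argument. carry_out: Moves the arm, as the interface text tells. Its arguments: {"type":"object","properties":{"moves":{"type":"array","items":{"type":"object","properties":{"rotation":{"type":"array","items":{"type":"number"}},"translation":{"type":"array","items":{"type":"number"}},"claw":{"type":"number"}}}},"grip_force":{"type":"number"}},"required":["moves"]}

```bash
mkdir -p pics; ls; cat > h.py <<'E'
import numpy as np,cv2
from rig import robot,capture,job,boxes_of
def world(p,u,v,z=None):
    z=p["z_map"][int(round(v)),int(round(u))] if z is None else z
    K=p["K"];c=np.array([(u-K[0,2])*z/K[0,0],-(v-K[1,2])*z/K[1,1],-z,1])
    return (np.linalg.inv(p["world_to_cam"])@c)[:3]
def ray_at_height(p,u,v,h):
    a=world(p,u,v,500.);b=world(p,u,v,1000.)
    return a+(b-a)*(h-a[2])/(b[2]-a[2])
def pix(p,P):
    c=p["world_to_cam"]@np.append(P,1);K=p["K"]
    return K[0,0]*c[0]/-c[2]+K[0,2],K[1,1]*c[1]/c[2]+K[1,2]
E
python3 - <<'E'
from h import *
s=robot.get_state();print({k:np.round(v,3) for k,v in s.items()})
a=capture("scene");b=capture("top")
cv2.imwrite("pics/s.png",a["frame"]);cv2.imwrite("pics/t.png",b["frame"])
for p,nm in((a,'scene'),(b,'top')):
    print(nm,np.round(p["world_to_cam"],2).tolist(),p["K"].tolist(),[k for k in p])
    for n in["case","tray","left_door","right_door","left_door_edge","right_door_edge","left_door_hinge","tub1","tub3","soy_bottle","chilli_jar","box_stack","tongs","steel_bowl","steamer_basket","tea_cup"]:
        print(n,[(np.round(d["box"]).astype(int).tolist(),round(d["score"],2)) for d in boxes_of(p,n)][:7])
E
```

```text
pics
{'clock': np.float64(0.0), 'joint_pos': array([-1.218,  0.412, -0.013,  1.597,  0.006,  1.134, -0.082]), 'joint_velocities': array([ 0.   ,  0.   , -0.   , -0.001, -0.   ,  0.001, -0.001]), 'effort': array([-1.0000e-03, -6.0062e+01,  6.8200e-01, -2.9942e+01,  1.4000e-02,
        1.0000e-02,  0.0000e+00]), 'eef_pos': array([255.139, 569.926, 203.62 ]), 'ee_rot': array([-6.560e-01, -3.072e+00,  3.000e-03]), 'ft_force': array([-0.055, -0.107,  0.361]), 'ft_torque': array([-0.03 , -0.011, -0.037]), 'grip_force': np.float64(0.0), 'width': np.float64(1.002)}
scene [[0.06, 1.0, 0.01, -44.55], [-0.82, 0.05, 0.56, 404.9], [0.56, -0.05, 0.83, -1804.82], [0.0, 0.0, 0.0, 1.0]] [[554.1338233182547, 0.0, 317.5466360002033], [0.0, 554.1338233182547, 237.3825660173539], [0.0, 0.0, 1.0]] ['frame', 'z_map', 'K', 'world_to_cam', 'shot']
case [([340, 295, 192, 218], 0.92), ([169, 215, 56, 42], 0.65), ([202, 193, 28, 37], 0.39)]
tray [([336, 253, 129, 14], 0.75), ([425, 223, 16, 58], 0.68)]
left_door [([424, 221, 19, 58], 0.57)]
right_door [([250, 215, 17, 63], 0.79)]
left_door_edge [([425, 222, 18,
[... 1087 characters left out ...]
 38, 77], 0.9)]
right_door [([380, 256, 17, 83], 0.62)]
left_door_edge [([201, 235, 38, 82], 0.96)]
right_door_edge [([384, 256, 16, 78], 0.81)]
left_door_hinge [([201, 237, 41, 79], 0.63)]
tub1 [([256, 197, 30, 15], 0.81), ([300, 203, 26, 8], 0.59), ([283, 259, 37, 35], 0.58), ([342, 207, 28, 11], 0.54)]
tub3 [([256, 197, 30, 15], 0.81), ([300, 203, 26, 8], 0.59), ([283, 259, 37, 35], 0.58), ([342, 207, 28, 11], 0.54)]
soy_bottle [([125, 287, 56, 21], 0.79)]
chilli_jar [([436, 328, 29, 36], 0.72)]
box_stack [([483, 206, 72, 71], 0.79), ([123, 288, 53, 26], 0.41)]
tongs [([206, 311, 77, 71], 0.73)]
steel_bowl [([470, 300, 55, 59], 0.55)]
steamer_basket [([143, 217, 85, 73], 0.66)]
tea_cup []
```

View pics/s.png

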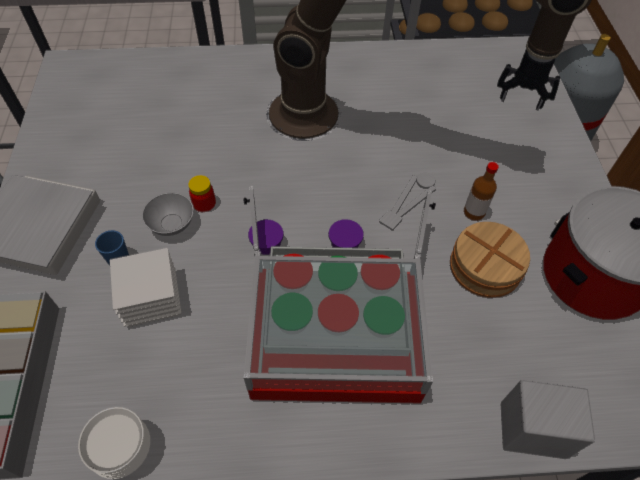

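View pics/t.png

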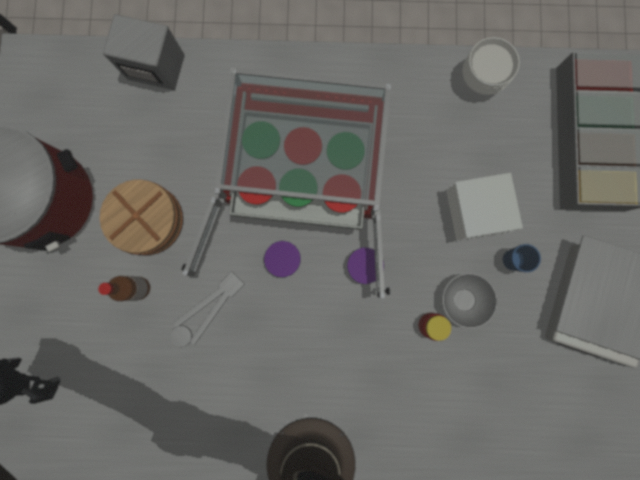

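The pictures show the case with its doorway towards the robot. In the top view the front roof corners are near (220,190) and (374,206), and the rear corners near (236,72) and (388,88). The tray's near rim runs from about (232,220) to (362,226). The door free edges are near (188,272) and (382,296). Two purple look-alike tubs stand on the counter at (282,259) and (363,266). Next is a close crop.

```bash
python3 - <<'E'
from h import *
b=capture("top")
cv2.imwrite("pics/t2.png",cv2.resize(np.clip(b["frame"][170:305,170:400].astype(float)*1.6,0,255).astype('uint8'),None,fx=3.45,fy=3.45,interpolation=cv2.INTER_CUBIC))
for n,u,v,h in[("roofFL",220,190,156),("roofFR",374,206,156),("roofBL",236,72,156),("roofBR",388,88,156),("edgeL",188,272,154),("edgeR",382,296,154),("rimL",232,220,115),("rimR",362,226,115),("purpL",282,259,50),("purpR",363,266,50)]:
    print(n,np.round(ray_at_height(b,u,v,h)),np.round(world(b,u,v)))
E
```

```text
roofFL [668. 230. 156.] [669. 231. 152.]
roofFR [ 639. -134.  156.] [ 639. -134.  157.]
roofBL [960. 205. 156.] [959. 205. 157.]
roofBR [ 929. -164.  156.] [ 928. -164.  157.]
edgeL [473. 295. 154.] [473. 296. 151.]
edgeR [ 429. -156.  154.] [ 429. -156.  152.]
rimL [603. 207. 115.] [618. 230.  -0.]
rimR [ 596. -110.  115.] [ 596. -110.  117.]
purpL [514.  88.  50.] [514.  87.  53.]
purpR [ 502. -119.   50.] [ 502. -119.   48.]
```

View pics/t2.png

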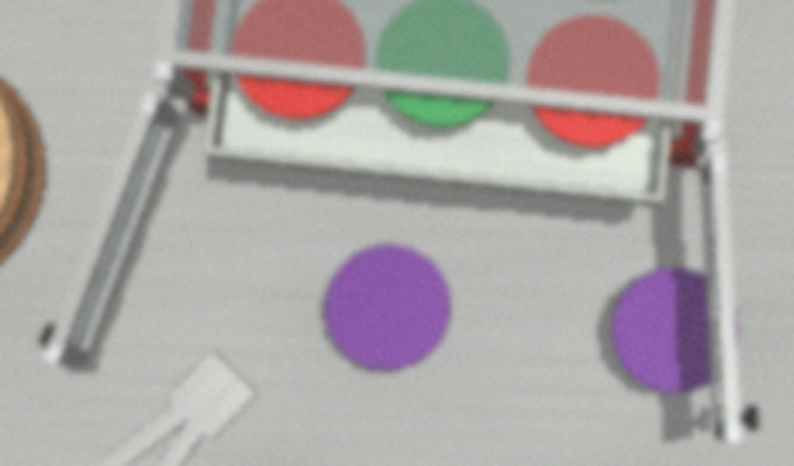

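Crop (×3.45): the tray's near rim corners are at (207,157) and (662,202). The hinges are at (155,100) and (712,135), and the door free edges at about (55,358) and (735,437). The tubs with red, green and red lids on the tray are the real ones. The two purple ones, on the counter at crop (387,307) and (672,330), are look-alikes.

```bash
cat >> h.py <<'E'
from scipy.optimize import least_squares
def uv(c): return c[0]/3.45+170,c[1]/3.45+170
E
python3 - <<'E'
from h import *
b=capture("top")
R=lambda c,h:ray_at_height(b,*uv(c),h)
HL,HR=R((153,100),154),R((712,133),154);EL,ER=R((58,352),154),R((735,434),154)
TL,TR=R((208,156),115),R((662,202),115)
print("H",HL,HR,np.linalg.norm(HL-HR),"E",EL,ER,"T",TL,TR,np.linalg.norm(TL-TR))
print("widths",np.linalg.norm(HL-EL),np.linalg.norm(HR-ER))
y=(HL-HR)[:2];y/=np.linalg.norm(y);y2=(TL-TR)[:2]
yaw=np.degrees(np.arctan2(-y[0],y[1]));print("yaw",yaw,"tray",np.degrees(np.arctan2(-y2[0],y2[1])))
# roof points on z_map -> rect
yaw=np.radians(-4.9);x=np.array([np.cos(yaw),np.sin(yaw)]);y=np.array([-x[1],x[0]])
O=(HL+HR)[:2]/2+11*x;print("O",O)
for n,P in dict(HL=HL,HR=HR,EL=EL,ER=ER,TL=TL,TR=TR,pL=np.array([514,88]),pR=np.array([502,-119])).items(): print(n,np.round([(P[:2]-O)@x,(P[:2]-O)@y]))
s=robot.get_state();print(s["clock"])
E
```

```text
H [646.34904206 242.85741558 154.        ] [ 633.20317785 -140.02261512  154.        ] 383.1056403295671 E [472.84261071 298.19311216 154.        ] [ 429.54023963 -158.17878395  154.        ] T [614.27968844 211.42699042 115.        ] [ 589.6771905  -109.73053126  115.        ] 322.09848903892663
widths 182.11677856903611 204.47063082560774
yaw -1.9664300022641958 tray -4.380627735647808
O [650.73590821  50.47781408]
HL [-21. 191.]
HR [  -1. -191.]
EL [-198.  232.]
ER [-203. -227.]
TL [-50. 157.]
TR [ -47. -165.]
pL [-139.   26.]
pR [-134. -182.]
1.8
```

Emit:
carry_out:
  moves:
    - {"rotation": [0,0,-6.4],"translation": [0,0,-2],"claw": 5}
    - {"rotation": [0,0,-6.4],"translation": [0,0,-2],"claw": 5}
    - {"rotation": [0,0,-6.4],"translation": [0,0,-2],"claw": 5}
    - {"rotation": [0,-6.7,0],"translation": [0,0,0],"claw": 5}
    - {"rotation": [0,-6.7,0],"translation": [0,0,0],"claw": 5}
    - {"rotation": [0,-6.7,0],"translation": [0,0,0],"claw": 5}
    - {"rotation": [0,0,0],"translation": [0,-4,0],"claw": 5}
    - {"rotation": [0,0,0],"translation": [0,-4,0],"claw": 5}
    - {"rotation": [0,0,0],"translation": [0,-4,0],"claw": 5}
    - {"rotation": [0,0,0],"translation": [0,-4,0],"claw": 5}

```text
clock: 2.63
eef_pos: [241.0, 409.4, 264.0]
ee_rot: [0.118, 2.789, -0.022]
ft_force: [0.3, 0.1, 0.7]
width: 0.585
grip_force: 0.0
```

```bash
cat >> h.py <<'E'
from scipy.spatial.transform import Rotation as Ro
O=np.array([649.,50.5]);YAW=np.radians(-4.7)
ex=np.array([np.cos(YAW),np.sin(YAW)]);ey=np.array([-ex[1],ex[0]])
def loc(P): return np.array([(P[:2]-O)@ex,(P[:2]-O)@ey,*P[2:]])
def status():
    s=robot.get_state();R=Ro.from_rotvec(s["ee_rot"]);C=Ro.from_euler('z',YAW)
    print("t",round(float(s["clock"]),2),"loc",np.round(loc(s["eef_pos"]),1),"w",round(float(s["width"]),2),"F",np.round(s["ft_force"],1),"q",np.round(s["joint_pos"],2),"axes in case\n",np.round((C.inv()*R).as_matrix(),3))
    return s,(C.inv()*R).as_matrix()
def delta(X,Y,Z,s,R): print("to",X,Y,Z,"tool cm",np.round(R.T@(np.array([X,Y,Z])-loc(s["eef_pos"]))/10,2))
E
python3 - <<'E'
from h import *
s,R=status();delta(-100,-4,270,s,R);delta(-100,-4,96,s,R)
b=capture("top")
for n,u,v,h in[("soy",122,288,190),("soycap",104,289,200),("steamer",138,216,85),("box",486,206,110),("jar",438,328,90),("bowl",468,300,55)]:
    print(n,np.round(loc(ray_at_height(b,u,v,h))))
E
```

```text
t 2.63 loc [-436.   324.3  264. ] w 0.59 F [0.3 0.1 0.7] q [-1.39  0.05 -0.04  1.97  0.39  1.13 -0.11] axes in case
 [[-0.939  0.003  0.344]
 [ 0.002  1.    -0.001]
 [-0.344 -0.001 -0.939]]
to -100 -4 270 tool cm [-31.84 -32.74  11.03]
to -100 -4 96 tool cm [-25.86 -32.73  27.37]
soy [-247.  361.  190.]
soycap [-253.  396.  200.]
steamer [-71. 393.  85.]
box [  43. -462.  110.]
jar [-265. -374.   90.]
bowl [-190. -452.   55.]
```

Emit:
carry_out:
  moves:
    - {"translation": [-2.6,-2.7,0.9],"rotation": [0,0,0],"claw": 5}
    - {"translation": [-2.6,-2.7,0.9],"rotation": [0,0,0],"claw": 5}
    - {"translation": [-2.6,-2.7,0.9],"rotation": [0,0,0],"claw": 5}
    - {"translation": [-2.6,-2.7,0.9],"rotation": [0,0,0],"claw": 5}
    - {"translation": [-2.6,-2.7,0.9],"rotation": [0,0,0],"claw": 5}
    - {"translation": [-2.6,-2.7,0.9],"rotation": [0,0,0],"claw": 5}
    - {"translation": [-2.6,-2.7,0.9],"rotation": [0,0,0],"claw": 5}
    - {"translation": [-2.6,-2.7,0.9],"rotation": [0,0,0],"claw": 5}
    - {"translation": [-2.6,-2.7,0.9],"rotation": [0,0,0],"claw": 5}
    - {"translation": [-2.6,-2.7,0.9],"rotation": [0,0,0],"claw": 5}

```text
clock: 3.52
eef_pos: [493.8, 116.7, 270.0]
ee_rot: [0.12, 2.787, -0.02]
ft_force: [0.4, 0.2, 0.2]
width: 0.585
grip_force: 0.0
```

```bash
python3 - <<'E'
from h import *
s,R=status();delta(-100,-4,96,s,R)
E
```

```text
t 3.52 loc [-160.1   53.3  270. ] w 0.59 F [0.4 0.2 0.2] q [-0.99 -0.09  0.5   2.09  0.31  0.86  0.83] axes in case
 [[-0.939  0.004  0.345]
 [ 0.004  1.    -0.   ]
 [-0.345  0.001 -0.939]]
to -100 -4 96 tool cm [ 0.34 -5.72 18.41]
```

Emit:
carry_out:
  moves:
    - {"translation": [0,-1.1,3.5],"rotation": [0,0,0],"claw": 5}
    - {"translation": [0,-1.1,3.5],"rotation": [0,0,0],"claw": 5}
    - {"translation": [0,-1.1,3.5],"rotation": [0,0,0],"claw": 5}
    - {"translation": [0.1,-1.1,3],"rotation": [0,0,0],"claw": 5}
    - {"translation": [0.1,-1.1,2.5],"rotation": [0,0,0],"claw": 5}
    - {"translation": [0.1,-0.2,1.4],"rotation": [0,0,0],"claw": 5}
    - {"translation": [0,0,1],"rotation": [0,0,0],"claw": 5}
    - {"translation": [0,0,0],"rotation": [0,0,0],"claw": 5}
    - {"translation": [0,0,0],"rotation": [0,0,0],"claw": 5}
    - {"translation": [0,0,0],"rotation": [0,0,0],"claw": 5}

```text
clock: 4.35
eef_pos: [548.3, 56.7, 96.2]
ee_rot: [0.119, 2.788, -0.021]
ft_force: [-0.3, 0.1, 0.8]
width: 0.59
grip_force: 0.0
```

```bash
python3 - <<'E'
from h import *
s,R=status();delta(-70,-4,96,s,R);delta(-5,-4,96,s,R)
a=capture("scene")
u,v=pix(a,s["eef_pos"]);print(u,v)
cv2.imwrite("pics/s2.png",cv2.resize(a["frame"][170:420,220:460],None,fx=2.4,fy=2.4,interpolation=cv2.INTER_CUBIC))
E
```

```text
t 4.35 loc [-100.8   -2.    96.2] w 0.59 F [-0.3  0.1  0.8] q [-0.72  0.27  0.52  2.23 -0.08  0.34  1.32] axes in case
 [[-0.939  0.004  0.344]
 [ 0.003  1.    -0.001]
 [-0.344  0.    -0.939]]
to -70 -4 96 tool cm [-2.89 -0.19  1.08]
to -5 -4 96 tool cm [-8.99 -0.16  3.32]
336.5052018515558 233.5240244370213
```

View pics/s2.png

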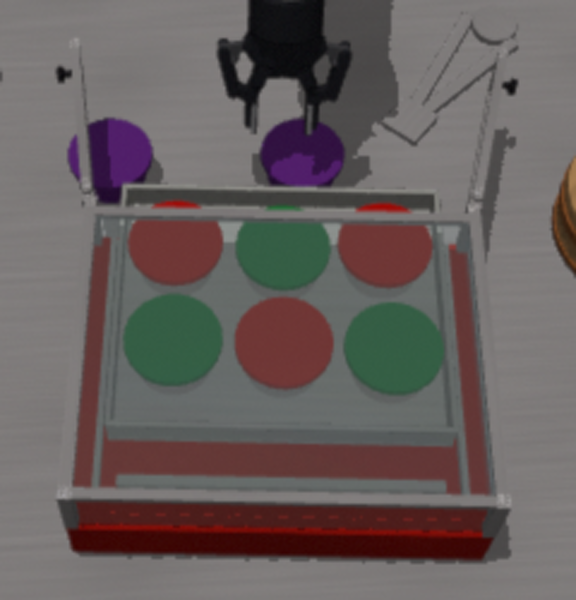

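The fingertips are in front of the middle of the near rim: tips at crop (250–315,130), rim at row 190. All six tubs are upright in the tray. Next is a gentle push.

Emit:
carry_out:
  moves:
    - {"translation": [-0.94,0,0.34],"rotation": [0,0,0],"claw": 5}
    - {"translation": [-0.94,0,0.34],"rotation": [0,0,0],"claw": 5}
    - {"translation": [-0.94,0,0.34],"rotation": [0,0,0],"claw": 5}
    - {"translation": [-0.28,0,0.1],"rotation": [0,0,0],"claw": 5}
    - {"translation": [-0.28,0,0.1],"rotation": [0,0,0],"claw": 5}
    - {"translation": [-0.28,0,0.1],"rotation": [0,0,0],"claw": 5}
    - {"translation": [-0.28,0,0.1],"rotation": [0,0,0],"claw": 5}
    - {"translation": [-0.28,0,0.1],"rotation": [0,0,0],"claw": 5}
    - {"translation": [-0.28,0,0.1],"rotation": [0,0,0],"claw": 5}
    - {"translation": [-0.28,0,0.1],"rotation": [0,0,0],"claw": 5}

```text
clock: 5.23
eef_pos: [598.7, 52.2, 95.8]
ee_rot: [0.119, 2.789, -0.021]
ft_force: [0.3, -0.2, -0.0]
width: 0.583
grip_force: 0.0
```

```bash
python3 - <<'E'
from h import *
s,R=status()
E
```

```text
t 5.23 loc [-50.3  -2.4  95.8] w 0.58 F [ 0.3 -0.2 -0. ] q [-0.61  0.35  0.46  2.11 -0.15  0.38  1.41] axes in case
 [[-0.939  0.004  0.344]
 [ 0.003  1.    -0.001]
 [-0.344  0.    -0.939]]
```

Emit:
carry_out:
  moves:
    - {"translation": [-0.28,0,0.1],"rotation": [0,0,0],"claw": 5}
    - {"translation": [-0.28,0,0.1],"rotation": [0,0,0],"claw": 5}
    - {"translation": [-0.28,0,0.1],"rotation": [0,0,0],"claw": 5}
    - {"translation": [-0.28,0,0.1],"rotation": [0,0,0],"claw": 5}
    - {"translation": [-0.28,0,0.1],"rotation": [0,0,0],"claw": 5}
    - {"translation": [-0.28,0,0.1],"rotation": [0,0,0],"claw": 5}
    - {"translation": [-0.28,0,0.1],"rotation": [0,0,0],"claw": 5}
    - {"translation": [-0.28,0,0.1],"rotation": [0,0,0],"claw": 5}
    - {"translation": [-0.28,0,0.1],"rotation": [0,0,0],"claw": 5}
    - {"translation": [-0.28,0,0.1],"rotation": [0,0,0],"claw": 5}

```text
clock: 6.07
eef_pos: [628.4, 49.6, 96.0]
ee_rot: [0.12, 2.788, -0.021]
ft_force: [-0.4, 0.3, -0.1]
width: 0.582
grip_force: 0.0
```

```bash
python3 - <<'E'
from h import *
s,R=status()
a=capture("scene")
print(np.round(pix(a,s["eef_pos"])))
cv2.imwrite("pics/s3.png",cv2.resize(a["frame"][170:420,220:460],None,fx=2.4,fy=2.4,interpolation=cv2.INTER_CUBIC))
E
```

```text
t 6.07 loc [-20.4  -2.6  96. ] w 0.58 F [-0.4  0.3 -0.1] q [-0.56  0.39  0.43  2.05 -0.17  0.4   1.44] axes in case
 [[-0.939  0.004  0.344]
 [ 0.003  1.    -0.001]
 [-0.344 -0.    -0.939]]
[336. 260.]
```

View pics/s3.png

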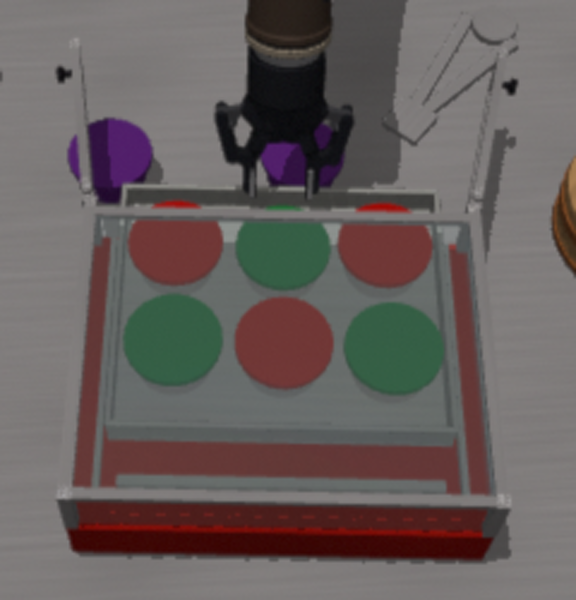

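```bash
python3 - <<'E'
from h import *
a=capture("scene")
for cu in (230,250,280,311,330):
  for cv in (182,188,193,198,204):
    u,v=cu/2.4+220,cv/2.4+170
    print((cu,cv),np.round(loc(world(a,u,v))).astype(int),end=" ")
  print()
b=capture("top")
for u in (250,270,340):
  print([ (v,*np.round(loc(world(b,u,v))).astype(int)) for v in range(196,228,3)])
w=capture("wrist")
v=np.hstack([cv2.resize(w["frame"],(400,300)),cv2.resize(b["frame"][170:275,210:350],(400,300),interpolation=cv2.INTER_CUBIC)])
cv2.imwrite("pics/w.png",v)
E
```

```text
(230, 182) [-127  -54   -3] (230, 188) [-40 -54 118] (230, 193) [-40 -54 108] (230, 198) [-40 -54  99] (230, 204) [-41 -54  86] 
(250, 182) [-27 -34 149] (250, 188) [-26 -34 140] (250, 193) [-21 -34 139] (250, 198) [-18 -34 133] (250, 204) [-39 -33  90] 
(280, 182) [-98   1  44] (280, 188) [-43  -3 115] (280, 193) [-37  -3 116] (280, 198) [-41  -2  99] (280, 204) [-37  -2  94] 
(311, 182) [-31  27 146] (311, 188) [-28  28 139] (311, 193) [-23  28 138] (311, 198) [-40  30 102] (311, 204) [-42  31  88] 
(330, 182) [-127   59    1] (330, 188) [-41  49 120] (330, 193) [-41  49 111] (330, 198) [-38  50 106] (330, 204) [-40  51  91] 
[(196, np.int64(2), np.int64(113), np.int64(132)), (199, np.int64(-6), np.int64(111), np.int64(135)), (202, np.int64(-13), np.int64(110), np.int64(134)), (205, np.int64(-13), np.int64(119), np.int64(83)), (208, np.int64(-21), np.int64(117), np.int64(86)), (211, np.int64(-28), np.int64(117), np.int64(84)), (214, np.int64(-40), np.int64(110), np.int64(117)), (217, np.int64(-44), np.int64(113), np.int64(92)), (220, np.int64(-40), np.int64(128), np.int64(1)), (223
[... 523 characters left out ...]
t64(46), np.int64(224)), (223, np.int64(-81), np.int64(32), np.int64(323)), (226, np.int64(-95), np.int64(23), np.int64(389))]
[(196, np.int64(20), np.int64(-103), np.int64(155)), (199, np.int64(13), np.int64(-104), np.int64(157)), (202, np.int64(10), np.int64(-105), np.int64(136)), (205, np.int64(3), np.int64(-105), np.int64(134)), (208, np.int64(-4), np.int64(-106), np.int64(132)), (211, np.int64(-13), np.int64(-107), np.int64(138)), (214, np.int64(-12), np.int64(-109), np.int64(86)), (217, np.int64(-19), np.int64(-109), np.int64(84)), (220, np.int64(-27), np.int64(-110), np.int64(86)), (223, np.int64(-34), np.int64(-111), np.int64(85)), (226, np.int64(-44), np.int64(-111), np.int64(105))]
```

View pics/w.png

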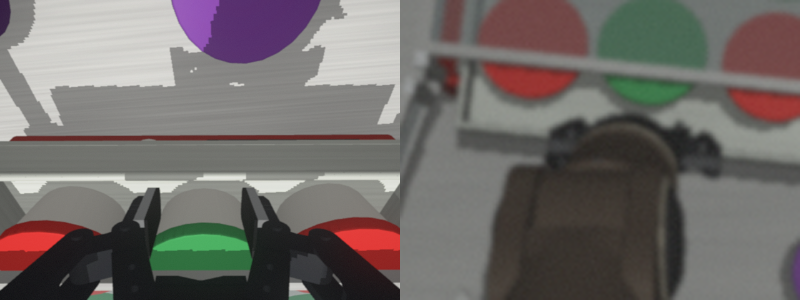

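The z map puts the fingertips just inside the rim, above it: in the scene crop the tips are at row 197, while the stated TCP projects to row 216. With the fingers part open, their tips sit about 25 mm behind the TCP, so they passed over the rim (top z 115) without touching it. I'll lift, back out, shut the fingers and check the tip again.

Emit:
carry_out:
  moves:
    - {"translation": [-0.5,0,-1.4],"rotation": [0,0,0],"claw": 5}
    - {"translation": [1.13,0,-0.41],"rotation": [0,0,0],"claw": 5}
    - {"translation": [1.13,0,-0.41],"rotation": [0,0,0],"claw": 5}
    - {"translation": [1.13,0,-0.41],"rotation": [0,0,0],"claw": 5}
    - {"translation": [1.13,0,-0.41],"rotation": [0,0,0],"claw": 5}
    - {"translation": [1.13,0,-0.41],"rotation": [0,0,0],"claw": 5}
    - {"translation": [1.13,0,-0.41],"rotation": [0,0,0],"claw": 5}
    - {"translation": [0,0,0],"rotation": [0,0,0],"claw": 0}
    - {"translation": [0,0,0],"rotation": [0,0,0],"claw": 0}
    - {"translation": [0,0,0],"rotation": [0,0,0],"claw": 0}

```text
clock: 7.1
eef_pos: [557.0, 56.1, 111.1]
ee_rot: [0.119, 2.787, -0.021]
ft_force: [0.3, 0.4, -1.2]
width: 0.164
grip_force: 0.0
```

```bash
python3 - <<'E'
from h import *
s,R=status()
a=capture("scene");b=capture("top")
u,v=pix(a,s["eef_pos"]);print(u,v)
u=int(round(u))
for r in range(int(v)-22,int(v)+8,2): print(r,[tuple(np.round(loc(world(a,c,r))).astype(int).tolist()) for c in (u-3,u,u+3)])
cv2.imwrite("pics/s4.png",cv2.resize(a["frame"][180:300,260:420],None,fx=4,fy=4,interpolation=cv2.INTER_CUBIC))
E
```

```text
t 7.1 loc [-92.1  -1.9 111.1] w 0.16 F [ 0.3  0.4 -1.2] q [-0.72  0.26  0.53  2.2  -0.07  0.38  1.32] axes in case
 [[-0.939  0.003  0.345]
 [ 0.003  1.    -0.001]
 [-0.345  0.    -0.939]]
336.8032510083652 233.00323112783525
211 [(-113, -11, 175), (-244, 4, 3), (-118, 4, 169)]
213 [(-108, -11, 174), (-240, 4, -1), (-116, 4, 164)]
215 [(-101, -11, 175), (-233, 4, -2), (-108, 4, 166)]
217 [(-102, -11, 165), (-227, 4, -3), (-105, 4, 162)]
219 [(-98, -11, 163), (-220, 4, -3), (-100, 4, 160)]
221 [(-96, -11, 157), (-175, 1, 49), (-99, 4, 153)]
223 [(-93, -11, 153), (-166, 1, 53), (-97, 4, 148)]
225 [(-157, -7, 55), (-161, 1, 49), (-95, 5, 142)]
227 [(-154, -7, 50), (-157, 1, 47), (-153, 9, 52)]
229 [(-149, -7, 48), (-147, 1, 51), (-149, 9, 48)]
231 [(-140, -7, 52), (-142, 1, 49), (-141, 9, 50)]
233 [(-134, -7, 51), (-135, 1, 49), (-135, 9, 50)]
235 [(-129, -7, 48), (-127, 1, 51), (-130, 9, 48)]
237 [(-119, -7, 53), (-122, 1, 50), (-121, 9, 51)]
239 [(-115, -7, 51), (-114, 1, 52), (-117, 9, 47)]
```

View pics/s4.png

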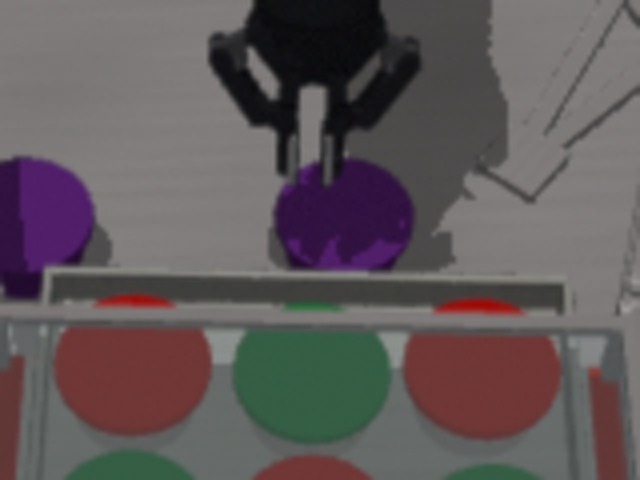

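Both tips end at crop row about 182, which is z≈140, against a reported TCP z of 111. So the real tips are about 30 mm short of the TCP, and they need to be set from the image. Next I shut the claw fully and move down 3 cm, still clear of the rim.

Emit:
carry_out:
  moves:
    - {"translation": [0,0,0],"rotation": [0,0,0],"claw": 0}
    - {"translation": [0.34,0,0.94],"rotation": [0,0,0],"claw": 0}
    - {"translation": [0.34,0,0.94],"rotation": [0,0,0],"claw": 0}
    - {"translation": [0.34,0,0.94],"rotation": [0,0,0],"claw": 0}
    - {"translation": [0,0,0],"rotation": [0,0,0],"claw": 0}
    - {"translation": [0,0,0],"rotation": [0,0,0],"claw": 0}
    - {"translation": [0,0,0],"rotation": [0,0,0],"claw": 0}
    - {"translation": [0,0,0],"rotation": [0,0,0],"claw": 0}
    - {"translation": [0,0,0],"rotation": [0,0,0],"claw": 0}
    - {"translation": [0,0,0],"rotation": [0,0,0],"claw": 0}

```text
clock: 8.03
eef_pos: [556.6, 56.0, 81.2]
ee_rot: [0.119, 2.788, -0.021]
ft_force: [0.1, 0.3, -0.3]
width: 0.005
grip_force: 0.0
```

```bash
python3 - <<'E'
from h import *
s,R=status()
a=capture("scene")
u,v=pix(a,s["eef_pos"]);print(u,v)
u=int(round(u)); p=loc(s["eef_pos"])
# all robot points near tool, in tool coordinates relative to TCP
K=a["K"];vv,uu=np.mgrid[150:300,270:410];z=a["z_map"][150:300,270:410].astype(float)
C=np.stack([(uu-K[0,2])*z/K[0,0],-(vv-K[1,2])*z/K[1,1],-z,np.ones_like(z)],-1)
W=(C@np.linalg.inv(a["world_to_cam"]).T)[...,:3]
L=np.stack([(W[...,:2]-O)@ex,(W[...,:2]-O)@ey,W[...,2]],-1)
T=(L-p)@R
m=(L[...,2]>62)&(abs(T[...,1])<60)&(L[...,0]<-60)&(z>0)
T=T[m];L=L[m]
for lo in range(-140,40,8):
    k=(T[:,2]>=lo)&(T[:,2]<lo+8)
    if k.sum(): print(lo,k.sum(),"x",np.round([T[k,0].min(),T[k,0].max()]),"y",np.round([T[k,1].min(),T[k,1].max()]),"case z",np.round(np.median(L[k,2])))
E
```

```text
t 8.03 loc [-92.5  -2.1  81.2] w 0.0 F [ 0.1  0.3 -0.3] q [-0.67  0.31  0.48  2.22 -0.12  0.31  1.36] axes in case
 [[-0.939  0.004  0.344]
 [ 0.003  1.    -0.001]
 [-0.344  0.    -0.939]]
336.22537571347993 239.49891530502984
-140 113 x [-26.   4.] y [-43.  40.] case z 213.0
-132 119 x [-24.   4.] y [-54.  48.] case z 206.0
-124 153 x [-23.  16.] y [-59.  59.] case z 197.0
-116 116 x [-22.   4.] y [-59.  58.] case z 191.0
-108 97 x [-24.   2.] y [-59.  54.] case z 183.0
-100 88 x [-19.  13.] y [-49.  49.] case z 175.0
-92 75 x [-17.  11.] y [-44.  40.] case z 166.0
-84 103 x [-18.  12.] y [-41.  38.] case z 160.0
-76 50 x [-17.   7.] y [-31.  26.] case z 153.0
-68 25 x [-14.   9.] y [-16.  12.] case z 145.0
-60 27 x [-15.  -3.] y [-13.  10.] case z 138.0
-52 37 x [-15.   8.] y [-15.  10.] case z 129.0
-44 24 x [-16.  -6.] y [-15.  10.] case z 122.0
-36 15 x [-14.  -2.] y [-12.  11.] case z 116.0
```

The shut fingers end about 28 mm behind the TCP, with their front face 15 mm ahead of the axis. With TCP z = 68 the contact is at z≈99, in the middle of the rim.

Emit:
carry_out:
  moves:
    - {"translation": [0.45,0,1.22],"rotation": [0,0,0],"claw": 0}
    - {"translation": [-0.75,0,0.275],"rotation": [0,0,0],"claw": 0}
    - {"translation": [-0.75,0,0.275],"rotation": [0,0,0],"claw": 0}
    - {"translation": [-0.75,0,0.275],"rotation": [0,0,0],"claw": 0}
    - {"translation": [-0.47,0,0.17],"rotation": [0,0,0],"claw": 0}
    - {"translation": [-0.28,0,0.1],"rotation": [0,0,0],"claw": 0}
    - {"translation": [-0.28,0,0.1],"rotation": [0,0,0],"claw": 0}
    - {"translation": [-0.28,0,0.1],"rotation": [0,0,0],"claw": 0}
    - {"translation": [-0.28,0,0.1],"rotation": [0,0,0],"claw": 0}
    - {"translation": [-0.28,0,0.1],"rotation": [0,0,0],"claw": 0}

```text
clock: 8.92
eef_pos: [600.0, 52.1, 67.8]
ee_rot: [0.12, 2.789, -0.021]
ft_force: [-0.3, -0.4, 0.1]
width: -0.001
grip_force: 0.0
```

```bash
cat >> h.py <<'E'
def rim(a):
    # local x of the near rim's visible top/inner face, from the scene view, left and right of the tool
    K=a["K"];vv,uu=np.mgrid[225:300,270:405];z=a["z_map"][225:300,270:405].astype(float)
    C=np.stack([(uu-K[0,2])*z/K[0,0],-(vv-K[1,2])*z/K[1,1],-z,np.ones_like(z)],-1)
    W=(C@np.linalg.inv(a["world_to_cam"]).T)[...,:3]
    X=(W[...,:2]-O)@ex;Y=(W[...,:2]-O)@ey;Z=W[...,2]
    for lo,hi in((-145,-110),(-60,-35),(35,60),(110,145)):
        k=(Z>88)&(Z<113)&(Y>lo)&(Y<hi)&(X<20)&(X>-65)
        print("rim",lo,k.sum(),np.round(np.median(X[k]),1))
E
python3 - <<'E'
from h import *
s,R=status();rim(capture("scene"))
E
```

```text
t 8.92 loc [-48.9  -2.4  67.8] w -0.0 F [-0.3 -0.4  0.1] q [-0.56  0.4   0.4   2.13 -0.17  0.31  1.42] axes in case
 [[-0.939  0.004  0.344]
 [ 0.003  1.    -0.001]
 [-0.344  0.    -0.939]]
rim -145 74 -39.6
rim -60 52 -40.3
rim 35 57 -40.1
rim 110 68 -40.1
```

Emit:
carry_out:
  moves:
    - {"translation": [-0.28,0,0.1],"rotation": [0,0,0],"claw": 0}
    - {"translation": [-0.28,0,0.1],"rotation": [0,0,0],"claw": 0}
    - {"translation": [-0.28,0,0.1],"rotation": [0,0,0],"claw": 0}
    - {"translation": [-0.28,0,0.1],"rotation": [0,0,0],"claw": 0}
    - {"translation": [-0.28,0,0.1],"rotation": [0,0,0],"claw": 0}
    - {"translation": [-0.28,0,0.1],"rotation": [0,0,0],"claw": 0}
    - {"translation": [-0.28,0,0.1],"rotation": [0,0,0],"claw": 0}
    - {"translation": [-0.28,0,0.1],"rotation": [0,0,0],"claw": 0}
    - {"translation": [0,0,0],"rotation": [0,0,0],"claw": 0}
    - {"translation": [0,0,0],"rotation": [0,0,0],"claw": 0}

```text
clock: 9.8
eef_pos: [621.8, 50.2, 67.0]
ee_rot: [0.119, 2.792, -0.021]
ft_force: [-5.4, 0.6, 1.5]
width: 0.002
grip_force: 2.8
```

```bash
python3 - <<'E'
from h import *
s,R=status();rim(capture("scene"))
E
```

```text
t 9.8 loc [-27.1  -2.5  67. ] w 0.0 F [-5.4  0.6  1.5] q [-0.53  0.43  0.38  2.08 -0.18  0.34  1.44] axes in case
 [[-0.94   0.003  0.34 ]
 [ 0.003  1.    -0.001]
 [-0.34  -0.    -0.94 ]]
rim -145 13 -22.0
rim -60 8 -21.7
rim 35 14 -23.2
rim 110 14 -23.4
```

Emit:
carry_out:
  moves:
    - {"translation": [-0.28,0,0.1],"rotation": [0,0,0],"claw": 0}
    - {"translation": [-0.28,0,0.1],"rotation": [0,0,0],"claw": 0}
    - {"translation": [-0.28,0,0.1],"rotation": [0,0,0],"claw": 0}
    - {"translation": [-0.28,0,0.1],"rotation": [0,0,0],"claw": 0}
    - {"translation": [-0.28,0,0.1],"rotation": [0,0,0],"claw": 0}
    - {"translation": [-0.28,0,0.1],"rotation": [0,0,0],"claw": 0}
    - {"translation": [-0.19,0,0.07],"rotation": [0,0,0],"claw": 0}
    - {"translation": [-0.1,0,0.03],"rotation": [0,0,0],"claw": 0}
    - {"translation": [0,0,0],"rotation": [0,0,0],"claw": 0}
    - {"translation": [0,0,0],"rotation": [0,0,0],"claw": 0}

```text
clock: 10.68
eef_pos: [642.2, 48.4, 67.0]
ee_rot: [0.119, 2.793, -0.021]
ft_force: [-6.6, 0.1, 2.3]
width: -0.001
grip_force: 3.2
```

```bash
python3 - <<'E'
from h import *
s,R=status()
E
```

```text
t 10.68 loc [-6.6 -2.6 67. ] w -0.0 F [-6.6  0.1  2.3] q [-0.5   0.45  0.37  2.03 -0.19  0.36  1.46] axes in case
 [[-0.941  0.003  0.339]
 [ 0.003  1.    -0.002]
 [-0.339 -0.    -0.941]]
```

Emit:
carry_out:
  moves:
    - {"translation": [-0.1,0,0.03],"rotation": [0,0,0],"claw": 0}
    - {"translation": [-0.1,0,0.03],"rotation": [0,0,0],"claw": 0}
    - {"translation": [-0.1,0,0.03],"rotation": [0,0,0],"claw": 0}
    - {"translation": [-0.1,0,0.03],"rotation": [0,0,0],"claw": 0}
    - {"translation": [-0.1,0,0.03],"rotation": [0,0,0],"claw": 0}
    - {"translation": [-0.1,0,0.03],"rotation": [0,0,0],"claw": 0}
    - {"translation": [0,0,0],"rotation": [0,0,0],"claw": 0}
    - {"translation": [0,0,0],"rotation": [0,0,0],"claw": 0}
    - {"translation": [0,0,0],"rotation": [0,0,0],"claw": 0}
    - {"translation": [0,0,0],"rotation": [0,0,0],"claw": 0}

```text
clock: 11.52
eef_pos: [644.9, 48.2, 66.5]
ee_rot: [0.119, 2.799, -0.021]
ft_force: [-23.2, 1.6, 15.2]
width: -0.002
grip_force: 11.3
```

```bash
python3 - <<'E'
from h import *
s,R=status()
E
```

```text
t 11.52 loc [-3.9 -2.6 66.5] w -0.0 F [-23.2   1.6  15.2] q [-0.49  0.46  0.37  2.02 -0.19  0.37  1.47] axes in case
 [[-0.943  0.003  0.334]
 [ 0.003  1.    -0.001]
 [-0.334 -0.    -0.943]]
```

Emit:
carry_out:
  moves:
    - {"translation": [0.47,0,-0.17],"rotation": [0,0,0],"claw": 0}
    - {"translation": [0.94,0,-0.34],"rotation": [0,0,0],"claw": 0}
    - {"translation": [1.88,0,-0.68],"rotation": [0,0,0],"claw": 0}
    - {"translation": [1.88,0,-0.68],"rotation": [0,0,0],"claw": 0}
    - {"translation": [1.88,0,-0.68],"rotation": [0,0,0],"claw": 0}
    - {"translation": [-1.03,0,-2.82],"rotation": [0,0,0],"claw": 0}
    - {"translation": [-1.03,0,-2.82],"rotation": [0,0,0],"claw": 0}
    - {"translation": [-1.03,0,-2.82],"rotation": [0,0,0],"claw": 0}
    - {"translation": [-1.03,0,-2.82],"rotation": [0,0,0],"claw": 0}
    - {"translation": [-1.03,0,-2.82],"rotation": [0,0,0],"claw": 0}

```text
clock: 12.35
eef_pos: [575.5, 53.9, 219.8]
ee_rot: [0.12, 2.788, -0.021]
ft_force: [-0.8, 0.1, 0.6]
width: -0.0
grip_force: 0.0
```

```bash
python3 - <<'E'
from h import *
s,R=status()
a=capture("scene");rim(a);b=capture("top")
l=cv2.resize(a["frame"][170:400,220:460],(400,383),interpolation=cv2.INTER_CUBIC)
r=cv2.resize(b["frame"][60:305,170:400],(400,383),interpolation=cv2.INTER_CUBIC)
cv2.imwrite("pics/c5.png",np.clip(np.hstack([l,r])*1.3,0,255).astype('uint8'))
E
```

```text
t 12.35 loc [-73.6  -2.6 219.8] w -0.0 F [-0.8  0.1  0.6] q [-0.79  0.12  0.6   2.04  0.06  0.67  1.24] axes in case
 [[-0.939  0.004  0.344]
 [ 0.004  1.    -0.001]
 [-0.344  0.    -0.939]]
rim -145 0 nan
rim -60 0 nan
rim 35 0 nan
rim 110 0 nan
  return _methods._mean(a, axis=axis, dtype=dtype,
  ret = ret.dtype.type(ret / rcount)
```

View pics/c5.png

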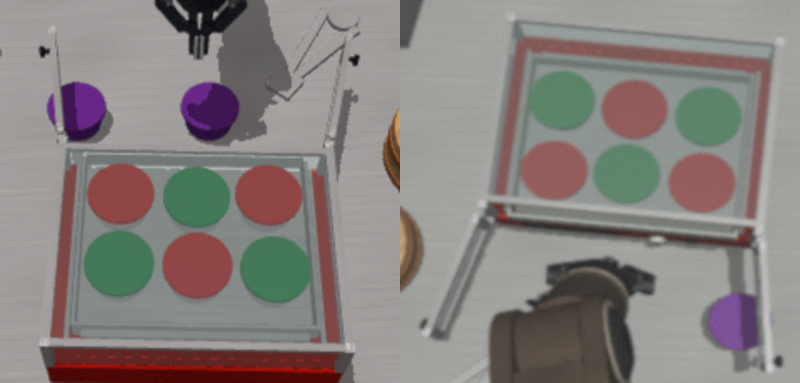

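The tray's rim is now under the front roof bar, square and flush, with all six tubs upright. In the top view its front runs from about (495,222) to (755,240), level with the case's red front. The doors are untouched. Next I plan the arcs for the doors.

```bash
cat >> h.py <<'E'
def tcp_for(th,side,gap=0,r=150,z=94):
    d=np.array([-np.sin(th),-np.cos(th)]);n=np.array([-np.cos(th),np.sin(th)])
    F=np.array([-11,195.])+r*d+(5+14*abs(n[0])+13*abs(n[1])+gap)*n
    return np.array([F[0]+9.6,side*F[1],z])
E
python3 - <<'E'
from h import *
s,R=status();p=loc(s["eef_pos"])
P=tcp_for(1.77,1,25);print("start",P)
delta(P[0],P[1],p[2],s,R);q=p.copy();q[:2]=P[:2];print("down",R.T@(P-q)/10)
prev=P
ths=list(np.arange(1.75,1.3,-.05))+list(np.arange(1.3,.3,-.05))+list(np.arange(.3,-.001,-.03))
for i,t in enumerate(ths):
    P=tcp_for(t,1);print(i,round(t,2),np.round(P).astype(int),np.round(R.T@(P-prev)/10,2));prev=P
E
```

```text
t 12.45 loc [-70.4  -1.6 223.7] w 0.0 F [0.3 0.5 0.1] q [-0.79  0.11  0.6   2.03  0.06  0.67  1.24] axes in case
 [[-0.936  0.004  0.351]
 [ 0.005  1.     0.003]
 [-0.351  0.005 -0.936]]
start [-139.42708575  269.29663302   94.        ]
to -139.42708575204873 269.2966330222837 223.68630621599138 tool cm [ 6.6  27.06 -2.34]
down [ 4.55359174 -0.05949357 12.14276093]
0 1.75 [-145  242   94] [ 0.54 -2.76 -0.22]
1 1.7 [-148  234   94] [ 0.2  -0.78 -0.08]
2 1.65 [-149  226   94] [ 0.17 -0.8  -0.07]
3 1.6 [-151  218   94] [ 0.12 -0.81 -0.05]
4 1.55 [-152  210   94] [ 0.09 -0.76 -0.04]
5 1.5 [-152  203   94] [ 0.05 -0.69 -0.02]
6 1.45 [-153  196   94] [ 0.02 -0.69 -0.01]
7 1.4 [-153  189   94] [-0.01 -0.7  -0.  ]
8 1.35 [-152  182   94] [-0.04 -0.7   0.01]
9 1.3 [-152  175   94] [-0.07 -0.7   0.02]
10 1.25 [-151  168   94] [-0.1  -0.7   0.03]
11 1.2 [-149  161   94] [-0.13 -0.7   0.05]
12 1.15 [-148  154   94] [-0.16 -0.7   0.06]
13 1.1 [-145  147   94] [-0.2  -0.69  0.07]
14 1.05 [-143  141   94] [-0.23 -0.69  0.08]
15 1.0 [-140  134   94] [-0.26 -0.68  0.09]
16 0.95 [-137  127   94] [-0.2
[... 296 characters left out ...]
 85   94] [-0.52 -0.54  0.19]
24 0.55 [-100   80   94] [-0.54 -0.51  0.2 ]
25 0.5 [-94  75  94] [-0.57 -0.49  0.21]
26 0.45 [-88  70  94] [-0.6  -0.46  0.22]
27 0.4 [-81  66  94] [-0.62 -0.42  0.23]
28 0.35 [-74  62  94] [-0.65 -0.39  0.24]
29 0.3 [-67  58  94] [-0.67 -0.36  0.25]
30 0.27 [-63  56  94] [-0.41 -0.2   0.15]
31 0.24 [-58  54  94] [-0.42 -0.18  0.16]
32 0.21 [-54  53  94] [-0.42 -0.17  0.16]
33 0.18 [-49  51  94] [-0.43 -0.15  0.16]
34 0.15 [-44  50  94] [-0.44 -0.14  0.16]
35 0.12 [-40  49  94] [-0.44 -0.12  0.16]
36 0.09 [-35  47  94] [-0.45 -0.11  0.17]
37 0.06 [-30  46  94] [-0.45 -0.09  0.17]
38 0.03 [-25  46  94] [-0.45 -0.08  0.17]
39 0.0 [-20  45  94] [-0.46 -0.06  0.17]
```

Emit:
carry_out:
  moves:
    - {"translation": [0.94,3.9,-0.33],"rotation": [0,0,0],"claw": 0}
    - {"translation": [0.94,3.9,-0.33],"rotation": [0,0,0],"claw": 0}
    - {"translation": [0.94,3.9,-0.33],"rotation": [0,0,0],"claw": 0}
    - {"translation": [0.94,3.9,-0.33],"rotation": [0,0,0],"claw": 0}
    - {"translation": [0.94,3.9,-0.33],"rotation": [0,0,0],"claw": 0}
    - {"translation": [0.94,3.9,-0.33],"rotation": [0,0,0],"claw": 0}
    - {"translation": [0.94,3.9,-0.33],"rotation": [0,0,0],"claw": 0}
    - {"translation": [0.9,0,2.5],"rotation": [0,0,0],"claw": 0}
    - {"translation": [0.9,0,2.5],"rotation": [0,0,0],"claw": 0}
    - {"translation": [0,0,0],"rotation": [0,0,0],"claw": 0}

```text
clock: 13.28
eef_pos: [526.7, 330.9, 158.5]
ee_rot: [0.116, 2.794, -0.03]
ft_force: [-1.9, -1.4, -0.1]
width: 0.001
grip_force: 0.0
```

```bash
python3 - <<'E'
from h import *
s,R=status();P=tcp_for(1.77,1,25);delta(*P,s,R)
a=capture("scene");b=capture("top")
l=cv2.resize(a["frame"][150:300,370:530],(400,375),interpolation=cv2.INTER_CUBIC)
r=cv2.resize(b["frame"][180:330,100:260],(400,375),interpolation=cv2.INTER_CUBIC)
cv2.imwrite("pics/c6.png",np.clip(np.hstack([l,r])*1.5,0,255).astype('uint8'))
E
```

```text
t 13.28 loc [-144.9  269.5  158.5] w 0.0 F [-1.9 -1.4 -0.1] q [-1.17  0.34  0.46  1.94  0.18  0.68  0.61] axes in case
 [[-0.941  0.002  0.339]
 [-0.001  1.    -0.007]
 [-0.339 -0.007 -0.941]]
to -139.42708575204873 269.2966330222837 94.0 tool cm [1.68 0.03 6.26]
```

View pics/c6.png

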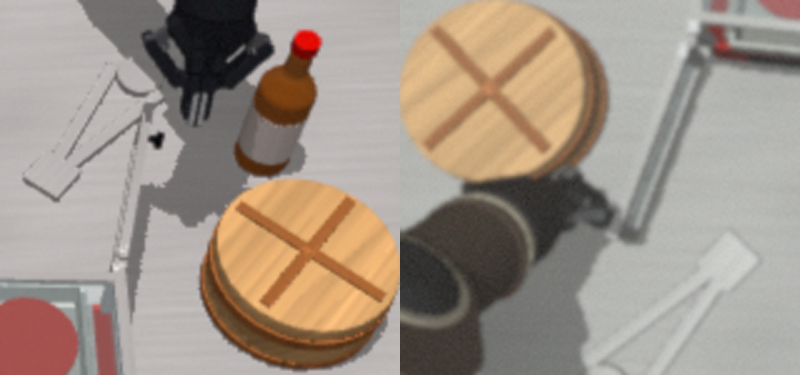

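The shut fingertips at left crop (198,122) are outside the left door. Its free edge is at (148,115) and its knob at (155,140). The bottle, at (275,110), is clear. Next I descend and make contact gently.

Emit:
carry_out:
  moves:
    - {"translation": [0.56,0,2.1],"rotation": [0,0,0],"claw": 0}
    - {"translation": [0.56,0,2.1],"rotation": [0,0,0],"claw": 0}
    - {"translation": [0.56,0,2.1],"rotation": [0,0,0],"claw": 0}
    - {"translation": [0.14,-0.7,-0.05],"rotation": [0,0,0],"claw": 0}
    - {"translation": [0.14,-0.7,-0.05],"rotation": [0,0,0],"claw": 0}
    - {"translation": [0.14,-0.7,-0.05],"rotation": [0,0,0],"claw": 0}
    - {"translation": [0.14,-0.7,-0.05],"rotation": [0,0,0],"claw": 0}
    - {"translation": [0.2,-0.78,-0.07],"rotation": [0,0,0],"claw": 0}
    - {"translation": [0.17,-0.8,-0.06],"rotation": [0,0,0],"claw": 0}
    - {"translation": [0.12,-0.8,-0.04],"rotation": [0,0,0],"claw": 0}

```text
clock: 14.22
eef_pos: [520.3, 280.4, 100.1]
ee_rot: [0.12, 2.788, -0.019]
ft_force: [1.2, 0.0, -0.1]
width: 0.004
grip_force: 0.3
```

```bash
cat >> h.py <<'E'
def door(p,side):
    # door angle from the top view: straight line through depth points at door-top height near the hinge circle
    K=p["K"];vv,uu=np.mgrid[150:330,150:430];z=p["z_map"][150:330,150:430].astype(float)
    C=np.stack([(uu-K[0,2])*z/K[0,0],-(vv-K[1,2])*z/K[1,1],-z,np.ones_like(z)],-1)
    W=(C@np.linalg.inv(p["world_to_cam"]).T)[...,:3]
    X=(W[...,:2]-O)@ex+11;Y=195-side*((W[...,:2]-O)@ey);Z=W[...,2]
    r=np.hypot(X,Y);k=(Z>140)&(Z<162)&(r>40)&(r<200)&(X<10)
    th=np.arctan2(-X[k],Y[k]);h,e=np.histogram(th,np.arange(-.3,2.4,.05));i=h.argmax()
    kk=abs(th-e[i]-.025)<.08;print("door",side,"n",h[i],"angle",round(float(np.median(th[kk])),3))
E
python3 - <<'E'
from h import *
s,R=status();b=capture("top");door(b,1);door(b,-1);delta(*tcp_for(1.5,1),s,R)
E
```

```text
t 14.22 loc [-147.1  218.6  100.1] w 0.0 F [ 1.2  0.  -0.1] q [-1.11  0.36  0.46  2.08  0.18  0.49  0.63] axes in case
 [[-0.939  0.004  0.344]
 [ 0.004  1.     0.   ]
 [-0.344  0.001 -0.939]]
door 1 n 118 angle 1.581
door -1 n 171 angle 1.719
to -152.3652665751327 203.2996859671868 94.0 tool cm [ 0.7  -1.53  0.39]
```

The left door is following the finger: 1.58 rad, as planned. Continuing the arc.

Emit:
carry_out:
  moves:
    - {"translation": [0.35,-0.76,0.2],"rotation": [0,0,0],"claw": 0}
    - {"translation": [0.3,-0.7,0.2],"rotation": [0,0,0],"claw": 0}
    - {"translation": [0.02,-0.7,0],"rotation": [0,0,0],"claw": 0}
    - {"translation": [0,-0.7,0],"rotation": [0,0,0],"claw": 0}
    - {"translation": [-0.04,-0.7,0.01],"rotation": [0,0,0],"claw": 0}
    - {"translation": [-0.07,-0.7,0.02],"rotation": [0,0,0],"claw": 0}
    - {"translation": [-0.1,-0.7,0.03],"rotation": [0,0,0],"claw": 0}
    - {"translation": [-0.13,-0.7,0.05],"rotation": [0,0,0],"claw": 0}
    - {"translation": [-0.16,-0.7,0.06],"rotation": [0,0,0],"claw": 0}
    - {"translation": [-0.2,-0.7,0.07],"rotation": [0,0,0],"claw": 0}

```text
clock: 15.1
eef_pos: [516.6, 209.5, 93.1]
ee_rot: [0.119, 2.789, -0.022]
ft_force: [-0.0, 1.2, -0.2]
width: -0.0
grip_force: 0.3
```

Emit:
carry_out:
  moves:
    - {"translation": [-0.23,-0.69,0.08],"rotation": [0,0,0],"claw": 0}
    - {"translation": [-0.26,-0.68,0.09],"rotation": [0,0,0],"claw": 0}
    - {"translation": [-0.3,-0.67,0.11],"rotation": [0,0,0],"claw": 0}
    - {"translation": [-0.33,-0.66,0.12],"rotation": [0,0,0],"claw": 0}
    - {"translation": [-0.36,-0.64,0.13],"rotation": [0,0,0],"claw": 0}
    - {"translation": [-0.39,-0.63,0.14],"rotation": [0,0,0],"claw": 0}
    - {"translation": [-0.42,-0.6,0.15],"rotation": [0,0,0],"claw": 0}
    - {"translation": [-0.46,-0.59,0.17],"rotation": [0,0,0],"claw": 0}
    - {"translation": [-0.49,-0.56,0.18],"rotation": [0,0,0],"claw": 0}
    - {"translation": [-0.52,-0.54,0.19],"rotation": [0,0,0],"claw": 0}

```text
clock: 15.93
eef_pos: [551.7, 144.0, 93.5]
ee_rot: [0.12, 2.789, -0.021]
ft_force: [-0.0, 1.1, -0.9]
width: 0.005
grip_force: 0.3
```

```bash
python3 - <<'E'
from h import *
s,R=status();b=capture("top");door(b,1);door(b,-1);delta(*tcp_for(.6,1),s,R)
E
```

```text
t 15.93 loc [-104.6   85.2   93.5] w 0.0 F [-0.   1.1 -0.9] q [-0.8   0.31  0.41  2.17  0.13  0.38  0.94] axes in case
 [[-0.939  0.004  0.344]
 [ 0.004  1.    -0.001]
 [-0.344  0.    -0.939]]
door 1 n 136 angle 0.64
door -1 n 170 angle 1.719
to -105.81780742392738 84.69181832819562 94.0 tool cm [ 0.1  -0.05 -0.09]
```

Emit:
carry_out:
  moves:
    - {"translation": [-0.54,-0.51,0.2],"rotation": [0,0,0],"claw": 0}
    - {"translation": [-0.57,-0.49,0.21],"rotation": [0,0,0],"claw": 0}
    - {"translation": [-0.6,-0.46,0.22],"rotation": [0,0,0],"claw": 0}
    - {"translation": [-0.62,-0.42,0.23],"rotation": [0,0,0],"claw": 0}
    - {"translation": [-0.6,-0.38,0.22],"rotation": [0,0,0],"claw": 0}
    - {"translation": [-0.5,-0.28,0.18],"rotation": [0,0,0],"claw": 0}
    - {"translation": [-0.41,-0.2,0.15],"rotation": [0,0,0],"claw": 0}
    - {"translation": [-0.36,-0.16,0.13],"rotation": [0,0,0],"claw": 0}
    - {"translation": [-0.3,-0.13,0.11],"rotation": [0,0,0],"claw": 0}
    - {"translation": [-0.3,-0.11,0.11],"rotation": [0,0,0],"claw": 0}

```text
clock: 16.82
eef_pos: [599.8, 108.8, 93.4]
ee_rot: [0.119, 2.789, -0.021]
ft_force: [-0.3, 0.8, -0.0]
width: 0.001
grip_force: 0.2
```

```bash
python3 - <<'E'
from h import *
s,R=status();b=capture("top");door(b,1);delta(*tcp_for(.1,1),s,R);delta(*tcp_for(.0,1),s,R)
E
```

```text
t 16.82 loc [-53.8  54.1  93.4] w 0.0 F [-0.3  0.8 -0. ] q [-0.62  0.36  0.33  2.08  0.06  0.4   1.11] axes in case
 [[-0.939  0.004  0.344]
 [ 0.003  1.    -0.001]
 [-0.344  0.    -0.939]]
door 1 n 135 angle 0.257
to -36.50185001847094 47.76879485112763 94.0 tool cm [-1.65 -0.63  0.54]
to -20.4 45.0 94.0 tool cm [-3.16 -0.9   1.09]
```

Emit:
carry_out:
  moves:
    - {"translation": [-0.3,-0.12,0.11],"rotation": [0,0,0],"claw": 0}
    - {"translation": [-0.3,-0.12,0.11],"rotation": [0,0,0],"claw": 0}
    - {"translation": [-0.3,-0.12,0.11],"rotation": [0,0,0],"claw": 0}
    - {"translation": [-0.3,-0.1,0.1],"rotation": [0,0,0],"claw": 0}
    - {"translation": [-0.3,-0.1,0.1],"rotation": [0,0,0],"claw": 0}
    - {"translation": [-0.3,-0.1,0.1],"rotation": [0,0,0],"claw": 0}
    - {"translation": [-0.28,-0.06,0.1],"rotation": [0,0,0],"claw": 0}
    - {"translation": [-0.2,-0.06,0.08],"rotation": [0,0,0],"claw": 0}
    - {"translation": [-0.2,-0.04,0.08],"rotation": [0,0,0],"claw": 0}
    - {"translation": [-0.2,-0.04,0.08],"rotation": [0,0,0],"claw": 0}

```text
clock: 17.7
eef_pos: [627.4, 97.8, 93.5]
ee_rot: [0.12, 2.789, -0.021]
ft_force: [-0.9, 0.5, 0.3]
width: 0.002
grip_force: 0.2
```

```bash
python3 - <<'E'
from h import *
s,R=status();b=capture("top");door(b,1)
E
```

```text
t 17.7 loc [-25.4  45.4  93.5] w 0.0 F [-0.9  0.5  0.3] q [-0.55  0.39  0.3   2.03  0.03  0.41  1.17] axes in case
 [[-0.939  0.004  0.344]
 [ 0.003  1.    -0.001]
 [-0.344 -0.    -0.939]]
door 1 n 155 angle 0.067
```

Emit:
carry_out:
  moves:
    - {"translation": [-0.1,0,0.04],"rotation": [0,0,0],"claw": 0}
    - {"translation": [-0.1,0,0.04],"rotation": [0,0,0],"claw": 0}
    - {"translation": [-0.1,0,0.04],"rotation": [0,0,0],"claw": 0}
    - {"translation": [-0.1,0,0.03],"rotation": [0,0,0],"claw": 0}
    - {"translation": [-0.1,0,0.03],"rotation": [0,0,0],"claw": 0}
    - {"translation": [-0.1,0,0.04],"rotation": [0,0,0],"claw": 0}
    - {"translation": [-0.1,0,0.03],"rotation": [0,0,0],"claw": 0}
    - {"translation": [0,0,0],"rotation": [0,0,0],"claw": 0}
    - {"translation": [0,0,0],"rotation": [0,0,0],"claw": 0}
    - {"translation": [0,0,0],"rotation": [0,0,0],"claw": 0}

```text
clock: 18.58
eef_pos: [633.0, 97.3, 93.1]
ee_rot: [0.119, 2.791, -0.022]
ft_force: [-7.8, -0.3, 6.3]
width: 0.001
grip_force: 4.0
```

```bash
python3 - <<'E'
from h import *
s,R=status();b=capture("top");door(b,1)
E
```

```text
t 18.58 loc [-19.7  45.4  93.1] w 0.0 F [-7.8 -0.3  6.3] q [-0.54  0.4   0.3   2.01  0.02  0.42  1.18] axes in case
 [[-0.94   0.004  0.341]
 [ 0.003  1.    -0.002]
 [-0.341 -0.    -0.94 ]]
door 1 n 174 angle 0.031
```

The left door is shut: firm contact at the expected x of −20. Now back off and go over to the right door.

Emit:
carry_out:
  moves:
    - {"translation": [0.47,0,-0.17],"rotation": [0,0,0],"claw": 0}
    - {"translation": [1.5,0,-0.55],"rotation": [0,0,0],"claw": 0}
    - {"translation": [2.8,0,-1.03],"rotation": [0,0,0],"claw": 0}
    - {"translation": [2.8,0,-1.03],"rotation": [0,0,0],"claw": 0}
    - {"translation": [-1.1,0,-3],"rotation": [0,0,0],"claw": 0}
    - {"translation": [-1.1,0,-3],"rotation": [0,0,0],"claw": 0}
    - {"translation": [-1.1,0,-3],"rotation": [0,0,0],"claw": 0}
    - {"translation": [-1.1,0,-3],"rotation": [0,0,0],"claw": 0}
    - {"translation": [0.5,-3.9,-0.2],"rotation": [0,0,0],"claw": 0}
    - {"translation": [0.5,-3.9,-0.2],"rotation": [0,0,0],"claw": 0}

```text
clock: 19.47
eef_pos: [538.7, 29.0, 224.6]
ee_rot: [0.113, 2.783, -0.017]
ft_force: [0.6, -1.4, -0.2]
width: -0.005
grip_force: 0.0
```

```bash
python3 - <<'E'
from h import *
s,R=status();b=capture("top");door(b,1);door(b,-1);P=tcp_for(1.72,-1,28);print(P);delta(P[0],P[1],220,s,R);delta(P[0],P[1],94,s,R)
E
```

```text
t 19.47 loc [-108.2  -30.4  224.6] w -0.0 F [ 0.6 -1.4 -0.2] q [-0.67  0.02  0.47  2.11  0.14  0.67  1.2 ] axes in case
 [[-0.937 -0.001  0.349]
 [-0.     1.     0.003]
 [-0.349  0.002 -0.937]]
door 1 n 171 angle 0.031
door -1 n 172 angle 1.72
[-142.60764433 -264.70169411   94.        ]
to -142.6076443313727 -264.7016941067835 220 tool cm [  3.39 -23.42  -0.83]
to -142.6076443313727 -264.7016941067835 94 tool cm [  7.79 -23.45  10.98]
```

Emit:
carry_out:
  moves:
    - {"translation": [0.55,-3.85,-0.15],"rotation": [0,0,0],"claw": 0}
    - {"translation": [0.55,-3.85,-0.15],"rotation": [0,0,0],"claw": 0}
    - {"translation": [0.55,-3.85,-0.15],"rotation": [0,0,0],"claw": 0}
    - {"translation": [0.55,-3.85,-0.15],"rotation": [0,0,0],"claw": 0}
    - {"translation": [0.55,-3.85,-0.15],"rotation": [0,0,0],"claw": 0}
    - {"translation": [0.55,-3.85,-0.15],"rotation": [0,0,0],"claw": 0}
    - {"translation": [0.9,0,2.5],"rotation": [0,0,0],"claw": 0}
    - {"translation": [0.9,0,2.5],"rotation": [0,0,0],"claw": 0}
    - {"translation": [0,0,0],"rotation": [0,0,0],"claw": 0}
    - {"translation": [0,0,0],"rotation": [0,0,0],"claw": 0}

```text
clock: 20.35
eef_pos: [482.5, -199.9, 164.9]
ee_rot: [0.121, 2.792, -0.022]
ft_force: [-0.3, -0.5, 0.7]
width: -0.001
grip_force: 0.0
```

```bash
python3 - <<'E'
from h import *
s,R=status();P=tcp_for(1.72,-1,28);delta(*P,s,R);door(capture("top"),-1)
prev=P
for t in [1.7,1.65,1.6,1.55,1.5,1.4,1.3]:
    P=tcp_for(t,-1);print(t,np.round(P),np.round(R.T@(P-prev)/10,2));prev=P
E
```

```text
t 20.35 loc [-145.4 -263.2  164.9] w -0.0 F [-0.3 -0.5  0.7] q [-0.36  0.1   0.8   2.21 -0.36  0.55  2.19] axes in case
 [[-0.94   0.005  0.341]
 [ 0.004  1.    -0.002]
 [-0.341 -0.    -0.94 ]]
to -142.6076443313727 -264.7016941067835 94.0 tool cm [ 2.15 -0.15  6.77]
door -1 n 123 angle 1.719
1.7 [-148. -234.   94.] [ 0.48  3.08 -0.18]
1.65 [-149. -226.   94.] [ 0.17  0.8  -0.06]
1.6 [-151. -218.   94.] [ 0.13  0.81 -0.05]
1.55 [-152. -210.   94.] [ 0.09  0.76 -0.03]
1.5 [-152. -203.   94.] [ 0.06  0.69 -0.02]
1.4 [-153. -189.   94.] [ 0.03  1.39 -0.01]
1.3 [-152. -175.   94.] [-0.09  1.4   0.03]
```

Emit:
carry_out:
  moves:
    - {"translation": [0.72,0,2.25],"rotation": [0,0,0],"claw": 0}
    - {"translation": [0.72,0,2.25],"rotation": [0,0,0],"claw": 0}
    - {"translation": [0.72,0,2.25],"rotation": [0,0,0],"claw": 0}
    - {"translation": [0.12,0.75,-0.05],"rotation": [0,0,0],"claw": 0}
    - {"translation": [0.12,0.75,-0.05],"rotation": [0,0,0],"claw": 0}
    - {"translation": [0.12,0.75,-0.05],"rotation": [0,0,0],"claw": 0}
    - {"translation": [0.12,0.75,-0.05],"rotation": [0,0,0],"claw": 0}
    - {"translation": [0.17,0.8,-0.06],"rotation": [0,0,0],"claw": 0}
    - {"translation": [0.13,0.8,-0.05],"rotation": [0,0,0],"claw": 0}
    - {"translation": [0.09,0.76,-0.03],"rotation": [0,0,0],"claw": 0}

```text
clock: 21.23
eef_pos: [483.4, -144.6, 97.8]
ee_rot: [0.118, 2.785, -0.019]
ft_force: [0.3, -1.3, 0.1]
width: 0.004
grip_force: 0.3
```

```bash
python3 - <<'E'
from h import *
s,R=status();door(capture("top"),-1);delta(*tcp_for(1.5,-1),s,R)
E
```

```text
t 21.23 loc [-149.  -208.    97.8] w 0.0 F [ 0.3 -1.3  0.1] q [-0.38  0.21  0.7   2.33 -0.62  0.36  2.32] axes in case
 [[-0.938  0.003  0.347]
 [ 0.003  1.     0.   ]
 [-0.347  0.001 -0.938]]
door -1 n 99 angle 1.53
to -152.3652665751327 -203.2996859671868 94.0 tool cm [0.45 0.47 0.25]
```

Emit:
carry_out:
  moves:
    - {"translation": [0.25,0.6,0.1],"rotation": [0,0,0],"claw": 0}
    - {"translation": [0.15,0.7,0.1],"rotation": [0,0,0],"claw": 0}
    - {"translation": [0,0.7,0],"rotation": [0,0,0],"claw": 0}
    - {"translation": [-0.04,0.7,0.01],"rotation": [0,0,0],"claw": 0}
    - {"translation": [-0.07,0.7,0.02],"rotation": [0,0,0],"claw": 0}
    - {"translation": [-0.1,0.7,0.03],"rotation": [0,0,0],"claw": 0}
    - {"translation": [-0.13,0.7,0.05],"rotation": [0,0,0],"claw": 0}
    - {"translation": [-0.16,0.7,0.06],"rotation": [0,0,0],"claw": 0}
    - {"translation": [-0.2,0.7,0.07],"rotation": [0,0,0],"claw": 0}
    - {"translation": [-0.23,0.69,0.08],"rotation": [0,0,0],"claw": 0}

```text
clock: 22.12
eef_pos: [494.6, -77.1, 92.5]
ee_rot: [0.12, 2.788, -0.021]
ft_force: [-0.6, -0.0, 0.2]
width: -0.004
grip_force: 0.3
```

```bash
python3 - <<'E'
from h import *
s,R=status();door(capture("top"),-1);delta(*tcp_for(1.05,-1),s,R)
E
```

```text
t 22.12 loc [-143.4 -139.9   92.5] w -0.0 F [-0.6 -0.   0.2] q [-0.62  0.22  0.77  2.35 -0.54  0.32  2.08] axes in case
 [[-0.939  0.004  0.344]
 [ 0.004  1.    -0.001]
 [-0.344  0.    -0.939]]
door -1 n 117 angle 1.085
to -143.07827722957987 -140.52542419065222 94.0 tool cm [-0.08 -0.07 -0.13]
```

Emit:
carry_out:
  moves:
    - {"translation": [-0.26,0.68,0.09],"rotation": [0,0,0],"claw": 0}
    - {"translation": [-0.3,0.67,0.11],"rotation": [0,0,0],"claw": 0}
    - {"translation": [-0.33,0.66,0.12],"rotation": [0,0,0],"claw": 0}
    - {"translation": [-0.36,0.64,0.13],"rotation": [0,0,0],"claw": 0}
    - {"translation": [-0.39,0.63,0.14],"rotation": [0,0,0],"claw": 0}
    - {"translation": [-0.42,0.6,0.15],"rotation": [0,0,0],"claw": 0}
    - {"translation": [-0.46,0.59,0.17],"rotation": [0,0,0],"claw": 0}
    - {"translation": [-0.49,0.56,0.18],"rotation": [0,0,0],"claw": 0}
    - {"translation": [-0.52,0.54,0.19],"rotation": [0,0,0],"claw": 0}
    - {"translation": [-0.54,0.51,0.2],"rotation": [0,0,0],"claw": 0}

```text
clock: 23.0
eef_pos: [543.2, -20.5, 92.1]
ee_rot: [0.119, 2.789, -0.021]
ft_force: [0.4, -1.2, 0.7]
width: -0.003
grip_force: 0.3
```

```bash
python3 - <<'E'
from h import *
s,R=status();door(capture("top"),-1);delta(*tcp_for(.55,-1),s,R)
E
```

```text
t 23.0 loc [-99.6 -79.4  92.1] w -0.0 F [ 0.4 -1.2  0.7] q [-0.75  0.31  0.79  2.26 -0.54  0.35  1.94] axes in case
 [[-0.939  0.004  0.343]
 [ 0.003  1.    -0.001]
 [-0.343 -0.    -0.939]]
door -1 n 142 angle 0.594
to -100.03372764027478 -79.52483456689123 94.0 tool cm [-0.02 -0.01 -0.19]
```

Emit:
carry_out:
  moves:
    - {"translation": [-0.57,0.49,0.19],"rotation": [0,0,0],"claw": 0}
    - {"translation": [-0.6,0.46,0.21],"rotation": [0,0,0],"claw": 0}
    - {"translation": [-0.62,0.42,0.22],"rotation": [0,0,0],"claw": 0}
    - {"translation": [-0.6,0.38,0.21],"rotation": [0,0,0],"claw": 0}
    - {"translation": [-0.5,0.28,0.18],"rotation": [0,0,0],"claw": 0}
    - {"translation": [-0.41,0.2,0.15],"rotation": [0,0,0],"claw": 0}
    - {"translation": [-0.36,0.16,0.13],"rotation": [0,0,0],"claw": 0}
    - {"translation": [-0.3,0.13,0.11],"rotation": [0,0,0],"claw": 0}
    - {"translation": [-0.3,0.12,0.11],"rotation": [0,0,0],"claw": 0}
    - {"translation": [-0.3,0.12,0.11],"rotation": [0,0,0],"claw": 0}

```text
clock: 23.88
eef_pos: [593.4, 2.3, 92.7]
ee_rot: [0.12, 2.789, -0.021]
ft_force: [-0.9, -0.9, 0.6]
width: -0.002
grip_force: 0.2
```

```bash
python3 - <<'E'
from h import *
s,R=status();b=capture("top");door(b,-1);door(b,1);delta(*tcp_for(0,-1),s,R)
E
```

```text
t 23.88 loc [-51.5 -52.6  92.7] w -0.0 F [-0.9 -0.9  0.6] q [-0.74  0.4   0.76  2.15 -0.58  0.4   1.92] axes in case
 [[-0.939  0.004  0.344]
 [ 0.004  1.    -0.001]
 [-0.344  0.    -0.939]]
door -1 n 151 angle 0.238
door 1 n 172 angle 0.029
to -20.4 -45.0 94.0 tool cm [-2.96  0.77  0.94]
```

Emit:
carry_out:
  moves:
    - {"translation": [-0.3,0.11,0.1],"rotation": [0,0,0],"claw": 0}
    - {"translation": [-0.3,0.11,0.1],"rotation": [0,0,0],"claw": 0}
    - {"translation": [-0.3,0.11,0.1],"rotation": [0,0,0],"claw": 0}
    - {"translation": [-0.3,0.1,0.1],"rotation": [0,0,0],"claw": 0}
    - {"translation": [-0.3,0.1,0.1],"rotation": [0,0,0],"claw": 0}
    - {"translation": [-0.28,0.06,0.1],"rotation": [0,0,0],"claw": 0}
    - {"translation": [-0.2,0.06,0.07],"rotation": [0,0,0],"claw": 0}
    - {"translation": [-0.2,0.04,0.07],"rotation": [0,0,0],"claw": 0}
    - {"translation": [-0.2,0.04,0.07],"rotation": [0,0,0],"claw": 0}
    - {"translation": [-0.1,0.02,0.04],"rotation": [0,0,0],"claw": 0}

```text
clock: 24.77
eef_pos: [620.3, 7.6, 93.3]
ee_rot: [0.12, 2.788, -0.021]
ft_force: [0.5, 0.6, 0.5]
width: -0.001
grip_force: 0.2
```

```bash
python3 - <<'E'
from h import *
s,R=status();b=capture("top");door(b,-1);door(b,1);delta(*tcp_for(0,-1),s,R)
E
```

```text
t 24.77 loc [-25.1 -45.1  93.3] w -0.0 F [0.5 0.6 0.5] q [-0.72  0.44  0.74  2.09 -0.59  0.43  1.91] axes in case
 [[-0.939  0.004  0.344]
 [ 0.003  1.    -0.001]
 [-0.344 -0.    -0.939]]
door -1 n 151 angle 0.062
door 1 n 172 angle 0.029
to -20.4 -45.0 94.0 tool cm [-0.47  0.01  0.09]
```

Emit:
carry_out:
  moves:
    - {"translation": [-0.1,0,0.04],"rotation": [0,0,0],"claw": 0}
    - {"translation": [-0.1,0,0.04],"rotation": [0,0,0],"claw": 0}
    - {"translation": [-0.1,0,0.04],"rotation": [0,0,0],"claw": 0}
    - {"translation": [-0.1,0,0.03],"rotation": [0,0,0],"claw": 0}
    - {"translation": [-0.1,0,0.03],"rotation": [0,0,0],"claw": 0}
    - {"translation": [-0.1,0,0.04],"rotation": [0,0,0],"claw": 0}
    - {"translation": [-0.1,0,0.03],"rotation": [0,0,0],"claw": 0}
    - {"translation": [0,0,0],"rotation": [0,0,0],"claw": 0}
    - {"translation": [0,0,0],"rotation": [0,0,0],"claw": 0}
    - {"translation": [0,0,0],"rotation": [0,0,0],"claw": 0}

```text
clock: 25.65
eef_pos: [625.7, 7.2, 92.6]
ee_rot: [0.12, 2.792, -0.02]
ft_force: [-7.7, 0.7, 5.7]
width: 0.002
grip_force: 4.2
```

```bash
python3 - <<'E'
from h import *
s,R=status();b=capture("top");door(b,-1);door(b,1);delta(*tcp_for(0,-1),s,R)
E
```

```text
t 25.65 loc [-19.6 -45.   92.6] w 0.0 F [-7.7  0.7  5.7] q [-0.71  0.45  0.74  2.07 -0.6   0.44  1.92] axes in case
 [[-0.94   0.003  0.341]
 [ 0.004  1.    -0.   ]
 [-0.341  0.001 -0.94 ]]
door -1 n 176 angle 0.031
door 1 n 174 angle 0.03
to -20.4 -45.0 94.0 tool cm [ 0.03  0.   -0.15]
```

Both doors sit hard against their stops. Now retreat and look.

Emit:
carry_out:
  moves:
    - {"translation": [0.47,0,-0.17],"rotation": [0,0,0],"claw": 0}
    - {"translation": [1.5,0,-0.55],"rotation": [0,0,0],"claw": 0}
    - {"translation": [2.8,0,-1.03],"rotation": [0,0,0],"claw": 0}
    - {"translation": [2.8,0,-1.03],"rotation": [0,0,0],"claw": 0}
    - {"translation": [-1.1,0,-3],"rotation": [0,0,0],"claw": 0}
    - {"translation": [-1.1,0,-3],"rotation": [0,0,0],"claw": 0}
    - {"translation": [-1.1,0,-3],"rotation": [0,0,0],"claw": 0}
    - {"translation": [-1.1,0,-3],"rotation": [0,0,0],"claw": 0}
    - {"translation": [0,0,0],"rotation": [0,0,0],"claw": 0}
    - {"translation": [0,0,0],"rotation": [0,0,0],"claw": 0}

```text
clock: 26.53
eef_pos: [547.9, 17.6, 216.2]
ee_rot: [0.112, 2.785, -0.014]
ft_force: [-0.1, -0.0, 0.4]
width: 0.004
grip_force: 0.0
```

```bash
python3 - <<'E'
from h import *
s,R=status();a=capture("scene");b=capture("top");door(b,-1);door(b,1)
l=cv2.resize(a["frame"][150:420,90:540],(400,240),interpolation=cv2.INTER_AREA)
r=cv2.resize(a["frame"][190:300,230:440],(400,240),interpolation=cv2.INTER_CUBIC)
cv2.imwrite("pics/c7.png",np.clip(np.hstack([l,r])*1.4,0,255).astype('uint8'))
E
```

```text
t 26.53 loc [-98.  -41.1 216.2] w 0.0 F [-0.1 -0.   0.4] q [-1.4   0.09  1.33  2.13 -0.06  0.64  1.45] axes in case
 [[-0.938 -0.003  0.347]
 [-0.001  1.     0.005]
 [-0.347  0.004 -0.938]]
door -1 n 171 angle 0.032
door 1 n 167 angle 0.029
```

View pics/c7.png

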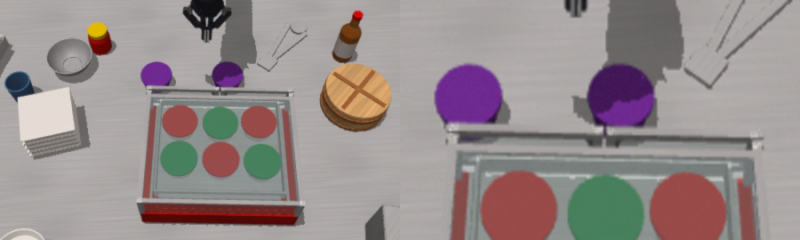

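Both doors lie in line across the doorway: right crop, row about 130, meeting at (605,135). The tray is in, and everything else is where it was. I'll hand in.

```bash
python3 -c "
from rig import job
print(job.close_job())"
```

```text
the job is handed in; nothing more can be done
None
```

The tray is pushed in to its stop and both doors are fully shut without slamming. Nothing else on the counter appears to have moved, and the job was handed in at about 27 s of the 62 s allowed.

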